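# Soak the spoon: stand it in the beaker and open the child-proof cleaner

### The arm

A 6-joint arm with a two-finger parallel gripper is mounted at the origin on a cart in front of the work surface, level with it; the furniture and walls round the work are solid. World frame = base frame: x ahead of the robot, y to its left, z up, the work surface at z = 0. Lengths are in m, angles in rad, forces in N, time in s.
With the tool pointing down it reaches from about 0.3 to 0.875 m from the base axis. Payload 6.4 kg.
Tool frame: the origin (TCP) lies on the centre line of the jaws, within the pads' length; the fingertips stand 22 mm ahead of it and the grasp point (between the pads) lies 3 mm ahead of it; z points along the fingers, y is the line along which they close (so a half turn about z gives the same grasp; the last joint's range is limited). The gripper opens to 85 mm and grips with 20 to 120 N. Pads are 22 mm wide; open, the fingers measure 114 mm over their backs; the gripper's body (76 mm by 85 mm) begins 54 mm behind the grasp point. The pads swing forward as they close: fully open they stand 13 mm farther back than shut.
Start: joints at [-1.537, 0.181, 1.607, -0, 1.354, -0.206], TCP at [0.137, -0.559, 0.253] pointing down, gripper open.
Joint ranges: [-2.99, 2.99], [-0.89, 2.07], [0.3, 2.58], [-1.14, 4.28], [0, 2.63], [-3.12, 3.12]. Speed limits (rad/s): [2.57, 2.57, 3.01, 3.14, 3.14, 3.14].

### API

Orientations are given as a unit quaternion [w, x, y, z].
In Python, from bench import ctrl gives the robot as it stands. The module is installed in compiled form; this text tells all that it offers.
- The arm moves only by the tool servo_tool, never from a script. Its argument "commands" is a list of rows, each a list of 3 entries, a list of its own where there are three numbers: the shift along the tool's x, y, z in mm, then the turn about the tool's z in rad, then the finger opening in mm, from 0 to 85.4. In form: [[[dx, dy, dz], turn, jaw], ...]. A call has 1 to 20 rows; each row shifts and turns the commanded pose from where the row before left it, along the tool's axes as they then stand; what a row does not reach is not made up. A row lasts 1/8 s, in which the tool goes at most 62.5 mm and 10.7 degrees, less where a joint would pass 70% of its speed; a pose out of reach is approached as far as the arm can. A call with a gripper value outside its range is refused whole. The fingers move at their own pace and stop on an object; the grip force is fixed at half the most. Time passes only in rows, so rows that do not move let the fingers close. It gives the time, the measured TCP pose, the force, the opening and the grip force at its end, in the units of the state.
- ctrl.get_obs(): the state, without advancing time (a new reading comes with each control period).
- ctrl.camera(name): name is "scene" or "top" or "wrist"; returns a dict with "color" (480x640x3 uint8, red, green, blue), "z_map" (480x640 float32, m along the optical axis (not along the pixel's ray), 0 where there is no reading), "fx", "fy", "cx", "cy" (pixels), "R" (3x3) and "t" (3): a world point X has camera coordinates R X + t. Camera axes: x right, y down, z forward; pixel columns grow to the right and rows downward; lengths in m; the calibration is good to about 2 mm. A picture is of the moment at which its call begins.
- ctrl.hand_in(): hands the job in; it is judged then, once.
The state is a dict: "time_s": time; "q": joint angles; "dq": joint speeds; "joint_efforts": joint torques, N m; "eef_pos": TCP position; "eef_rot": TCP orientation; "wrist_force": force on the tool from outside, world axes, zero at the start; "torque": the same for the moment, N m; "opening": opening from 0.0 (shut) to 1.0 (fully open); "grasp_force": force on a finger pad.
Only numpy, scipy, OpenCV 4.12 (cv2) and the standard library are available. Lean on these libraries where they do the work, as an engineer would, in place of code of your own. Each camera call takes 0.05 s, during which the arm holds its last target. There are 200 camera calls.

### The job

Get the dirty spoon ready to soak: take it out of the saucepan, stand it bowl down in the blue beaker and let go of it. Then open the cleaner jug, whose red child-proof cap has to be pushed down firmly and, while it is down, turned counter-clockwise until it comes free; lift the cap off and finish still holding it, level and straight above the mouth with a few centimetres of clear air below it. Leave the jug and the beaker standing where they are, and do not disturb the salt shaker, tin and lemon.

Things in the scene. Friction and masses are not known exactly. Their poses are not given: they have to be found in the camera images.
- spoon: Spoon, 250 mm long, 75 g: steel bowl 39 mm wide, 60 long, 11 deep, thin neck, black handle 18 mm wide (y), 12 thick (x), from 115 to 250 mm. Starts leaning in the saucepan, bowl at the bottom, handle about 30 degrees above level, over the rim. Origin at the bowl's tip; z from bowl to handle end (up when it stands bowl down); -x the bowl's hollow side; y across the handle, near level at the start.
- spoon_grip (a point): Point in the middle of the spoon's handle, 195 mm from the bowl's tip, axes as the spoon's; at the start outside the saucepan, about 40 mm past the rim and 105 mm above the worktop. Good to grip, 18 mm wide across y. The handle goes on 55 mm beyond it; the spoon balances about 80 mm from its tip.
- beaker: Blue tapered beaker, open at the top, loose, 180 g, 112 mm high, outside 81 mm across at the rim and 60 at the foot; inside about 72 mm at the rim and 50 at the floor, 3 mm above its underside. Origin at the centre of its underside, z up. A spoon let go in it leans on the rim by up to about 30 degrees.
- pan: Grey steel saucepan, open, 155 mm across, 75 mm high, 0.87 kg, loose. The centre of its round body lies at (0, 68) mm in its own x, y; its long handle runs along -y to 145 mm from the origin and rises to 97 mm. Origin on its underside.
- pan_center (a point): Centre of the saucepan's mouth, 75 mm above its underside.
- jug: White plastic cleaner jug, full, about 1.7 kg, loose but heavy enough to stand still while the cap is worked; 146 mm long (x), 92 wide (y), dark blue label, carrying handle at its +x end, top at 168 mm. The neck stands at x = -30 mm, y = 0, its mouth at 205 mm. Origin at the centre of its underside, z up.
- jug_mouth (a point): Centre of the jug's mouth (top edge of the neck), on the neck's axis, 205 mm above its underside. With the cap on, the cap's lower edge is 21 mm below this point and the cap's top 11 mm above it. The jug's handle and shoulder lie 15 mm or more below the cap's lower edge, so the cap can be gripped from above at any yaw.
- jug_handle (a point): Middle of the upright part of the jug's carrying handle, 96 mm from the neck's axis, 118 mm up.
- cap: Red ribbed child-proof cap, 51 mm across, 32 mm high, 50 g, two white turn arrows on top. Origin at the centre of its lower edge, z up its axis. A spring holds its three inside lugs in catches on the neck: at rest it can neither lift nor turn over 4 degrees. Pushed down, it turns counter-clockwise seen from above; free to lift after 45 to 72 degrees, stop at about 77 (turn about 60).
- cap_spring (a joint): Push of the cap on its spring, m: 0 with the cap at rest on the neck (6 N), 0.004 when pushed down far enough to turn (11 N), 0.005 at the stop (12 N), -0.001 with the cap off. Push by gripping the cap's sides and moving down 4 to 5 mm; keep it down while turning (about 0.15 Nm).
- salt_shaker: Salt shaker, glass with grey top, 44 mm across, 90 mm high, a bystander. Origin at the centre of its underside.
- tin_small: Small round tin, 58 mm across, 72 mm high, a bystander. Origin at the centre of its underside.
- lemon: Yellow lemon, 78 x 55 x 56 mm, a bystander. Origin at the centre of its underside.
Not all that is in view belongs to the job. What is meant by the cap is not purple, and is the larger of those in its own colour.

How it is judged:
By the outcome, as a careful person would: the job done as asked, in the order asked, and still so for the second after the job is handed in, while the arm keeps its last pose, push and grip.
It also fails if it takes over 51 s, if anything falls off the work surface, if the arm or the gripper's body presses on something with over 40 N, if the wrist force passes 120 N, or if a joint passes its speed limit or range.

## Working session

There is one attempt and no reset: what is moved stays moved. The work goes in short steps, Python scripts to look and compute and a tool call to move; the robot and the scene stay as the last step left them, time stands still between calls to the robot, and variables do not carry over. Pictures are saved under pics/ and viewed, at most 10 in all, crops included, and the job is handed in when it is done.

Besides the shell and the picture viewer there is one more tool, called after "Request:" by a JSON object that holds its "api" and its "payload". servo_tool: Moves the arm, as the interface text tells. Its arguments: {"type":"object","properties":{"commands":{"type":"array"}},"required":["commands"]}

```bash
mkdir -p pics
cat > h.py <<'E'
import numpy as np, cv2
from bench import ctrl
def cam(n):
    c=ctrl.camera(n); np.savez(f'{n}.npz',**c); return c
def world(c,u,v,z=None):
    "points from depth (z None) "
    d=c['z_map'][v,u]
    p=np.stack([(u-c['cx'])/c['fx']*d,(v-c['cy'])/c['fy']*d,d],-1)
    return (p-c['t'])@c['R']
def ray(c,u,v,z):
    o=-c['R'].T@c['t']; r=c['R'].T@np.array([(u-c['cx'])/c['fx'],(v-c['cy'])/c['fy'],1]); return o+r*(z-o[2])/r[2]
E
python3 - <<'E'
from h import *
for n in('scene','top'):
    c=cam(n); cv2.imwrite(f'pics/{n}0.png',c['color'][:,:,::-1]); print(n,-c['R'].T@c['t'],c['R'][2],(c['z_map']==0).mean())
o=ctrl.get_obs(); print(o)
E
```

```text
scene [0.01977499 0.71360323 0.63502415] [ 0.5280774  -0.71909808 -0.45169924] 0.004280598958333334
top [ 0.43210424 -0.03657095  1.33621376] [ 0.12495083 -0.01832035 -0.99199378] 0.0038216145833333335
{'time_s': 0.1, 'q': array([-1.53729630e+00,  1.81496869e-01,  1.60791158e+00,  3.16638992e-05,
        1.35376952e+00, -2.06316516e-01]), 'dq': array([ 5.52728679e-04, -2.26530923e-03, -3.59233359e-03, -1.95093450e-03,
        4.86816554e-04, -7.71803267e-05]), 'joint_efforts': array([ 2.32147913e-04, -4.45876908e+01, -3.52238452e+01, -3.54831172e-04,
        4.07188709e-03, -5.85683608e-06]), 'eef_pos': array([ 0.13657786, -0.55807571,  0.25245554]), 'eef_rot': array([-7.88365680e-04,  9.92819710e-01,  1.19617703e-01,  8.38070863e-05]), 'wrist_force': array([ 0.13582848,  0.85268353, -0.1905208 ]), 'torque': array([-0.00221347, -0.00562623, -0.00428451]), 'grasp_force': 0.0, 'opening': 0.999836438370866}
```

View pics/scene0.png

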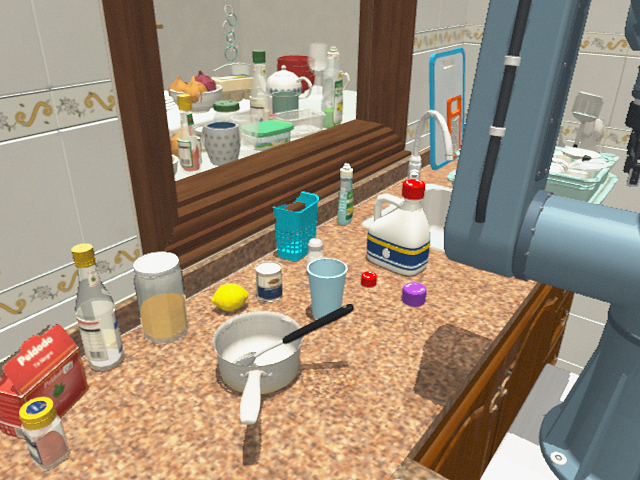

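View pics/top0.png

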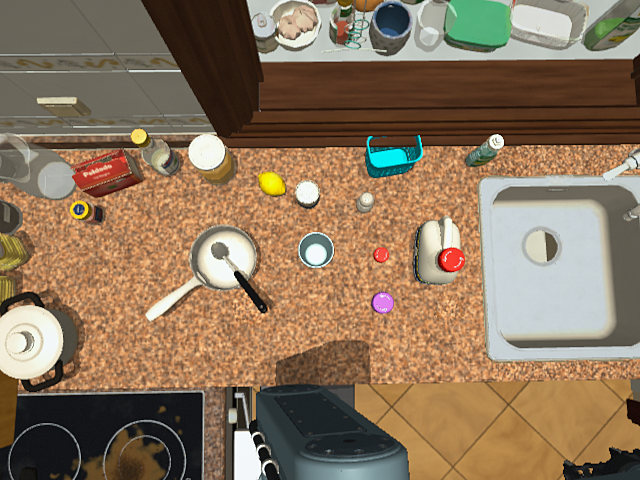

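Candidates for "the cap": the red one on the jug (scene 413,188; top 452,260), the small loose red one (scene 369,279; top 381,255) and the purple one (scene 414,294; top 383,303). The larger red one, on the jug, fits. I'll confirm it in a crop while measuring.

Run:
```python
from h import *
C={n:dict(np.load(n+'.npz')) for n in('scene','top')}
s=C['scene']['color'][160:320,330:490,::-1]; t=C['top']['color'][215:325,350:510,::-1]
cv2.imwrite('pics/crop.png',np.vstack([cv2.resize(s,(480,320),interpolation=2),cv2.resize(t,(480,280),interpolation=2)])[:600])
for n,c in C.items():
    vv,uu=np.mgrid[0:480,0:640]; P=world(c,uu,vv); hsv=cv2.cvtColor(c['color'],cv2.COLOR_RGB2HSV); H,S,V=cv2.split(hsv)
    wk=(P[...,0]>.2)&(P[...,0]<.8)&(abs(P[...,1])<.5)
    print(n)
    def comps(name,m,a=40):
        k,l,st,ce=cv2.connectedComponentsWithStats((m&wk).astype(np.uint8))
        for i in range(1,k):
            if st[i,4]>a:
                Q=P[l==i]; print(name,st[i,4],ce[i].round(),'mean',Q.mean(0).round(3),'lo',np.percentile(Q,2,axis=0).round(3),'hi',np.percentile(Q,98,axis=0).round(3))
    comps('red',((H<6)|(H>174))&(S>170)&(V>90)&(P[...,2]>.01))
    comps('black',(V<60)&(P[...,2]>.04)&(P[...,2]<.16),60)
    comps('blue',(H>85)&(H<110)&(S>40)&(P[...,2]>.1)&(P[...,2]<.13))
    comps('jugtop',(P[...,2]>.13)&(P[...,2]<.3)&(P[...,1]<-.15),100)
    comps('panrim',(P[...,2]>.069)&(P[...,2]<.08)&(S<60))
    # handle axis fit
    m=(V<60)&(P[...,2]>.06)&(P[...,2]<.16)&wk&(P[...,1]>0)
    k,l,st,ce=cv2.connectedComponentsWithStats(m.astype(np.uint8)); i=1+st[1:,4].argmax(); Q=P[l==i]; mu=Q.mean(0); d=np.linalg.svd(Q-mu)[2][0]; pr=(Q-mu)@d
    print('handle',mu.round(4),d.round(3),pr.min().round(3),pr.max().round(3), 'elev',np.degrees(np.arcsin(abs(d[2]))))
    # circles by height bands
    for nm,lo,hi,x0,x1,y0,y1 in [('beaker',.106,.118,.3,.65,-.1,.12),('pan',.068,.08,.3,.65,.08,.4),('cap',.212,.222,.3,.7,-.5,-.15)]:
        m=(P[...,2]>lo)&(P[...,2]<hi)&(P[...,0]>x0)&(P[...,0]<x1)&(P[...,1]>y0)&(P[...,1]<y1)
        Q=P[m]
        if len(Q)>20:
            (a,b),r=cv2.minEnclosingCircle(Q[:,:2].astype(np.float32)); A=np.c_[2*Q[:,:2],np.ones(len(Q))]; sol=np.linalg.lstsq(A,(Q[:,:2]**2).sum(1),rcond=None)[0]
            print(nm,len(Q),'encl',round(a,4),round(b,4),round(r,4),'fit',sol[:2].round(4),np.sqrt(sol[2]+sol[:2]@sol[:2]).round(4),'medz',np.median(Q[:,2]).round(4))
```

```text
scene
red 368 [413. 189.] mean [ 0.521 -0.306  0.204] lo [ 0.501 -0.334  0.186] hi [ 0.547 -0.293  0.216]
red 130 [369. 278.] mean [ 0.554 -0.189  0.018] lo [ 0.54  -0.208  0.011] hi [ 0.572 -0.177  0.023]
red 1427 [ 37. 356.] mean [0.742 0.451 0.115] lo [0.718 0.397 0.098] hi [0.766 0.499 0.136]
red 55 [ 53. 365.] mean [0.734 0.437 0.093] lo [0.722 0.406 0.091] hi [0.745 0.47  0.095]
red 224 [ 72. 396.] mean [0.734 0.423 0.019] lo [0.722 0.395 0.011] hi [0.745 0.454 0.03 ]
red 85 [ 34. 392.] mean [0.715 0.48  0.079] lo [0.71  0.464 0.074] hi [0.721 0.494 0.084]
black 566 [318. 323.] mean [0.469 0.115 0.101] lo [0.426 0.079 0.067] hi [0.514 0.151 0.134]
blue 532 [299. 213.] mean [ 0.765 -0.202  0.115] lo [ 0.745 -0.279  0.101] hi [ 0.798 -0.158  0.13 ]
blue 163 [327. 263.] mean [ 0.579 -0.061  0.105] lo [ 0.542 -0.078  0.1  ] hi [ 0.599 -0.023  0.11 ]
blue 142 [327. 278.] mean [ 0.542 -0.012  0.105] lo [ 0.521 -0.041  0.1  ] hi [0.581 0.002 0.11 ]
jugtop 147 [347. 172.] mean [ 0.786 -0.436  0.15 ] lo [ 0.775 -0.452  0.132] hi [ 0.798 -0.425  0.171]
jugtop 1280 [407. 202.] mean [ 0.53
[... 2411 characters left out ...]
8 0.004 0.077]
panrim 42 [219. 226.] mean [0.624 0.184 0.072] lo [0.618 0.154 0.069] hi [0.628 0.209 0.076]
panrim 92 [249. 250.] mean [0.568 0.114 0.073] lo [0.503 0.098 0.069] hi [0.621 0.147 0.079]
panrim 74 [196. 242.] mean [0.588 0.237 0.072] lo [0.554 0.215 0.069] hi [0.615 0.252 0.078]
panrim 197 [202. 284.] mean [0.492 0.222 0.074] lo [0.477 0.14  0.069] hi [0.519 0.265 0.079]
handle [0.4713 0.1076 0.1065] [-0.665 -0.55   0.506] -0.074 0.064 elev 30.409617893179487
beaker 237 encl 0.5179 0.0149 0.1108 fit [0.5185 0.0211] 0.0899 medz 0.1117
pan 568 encl 0.5296 0.199 0.1105 fit [0.5483 0.1837] 0.0763 medz 0.0731
cap 467 encl 0.5292 -0.3202 0.0261 fit [ 0.5286 -0.3199] 0.018 medz 0.2165
```

View pics/crop.png

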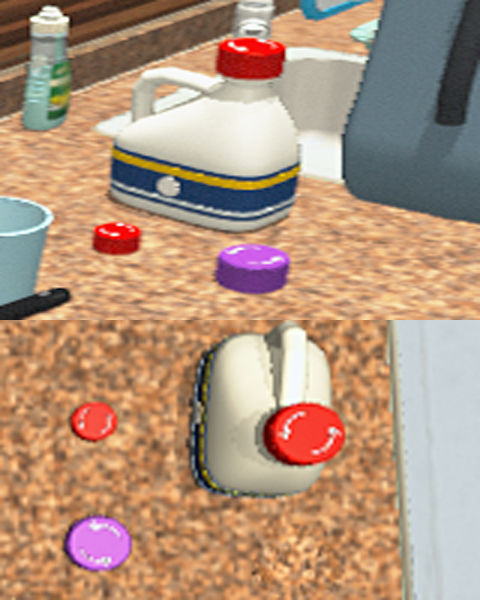

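The crop confirms it: the larger red cap with white arrows sits on the jug. The small red cap and the purple cap lie loose on the worktop. I'll move above the spoon handle and refine the beaker position.

Request:
{"api": "servo_tool", "payload": {"commands": [[[33, -40, 0], 0, 60], [[33, -40, 0], 0, 60], [[33, -40, 0], 0, 60], [[33, -40, 0], 0, 60], [[33, -40, 0], 0, 60], [[33, -40, 0], 0, 60], [[33, -40, 0], 0, 60], [[33, -40, 0], 0, 60], [[33, -40, 0], 0, 60], [[33, -40, 0], 0, 60], [[33, -40, 0], 0, 60], [[33, -40, 0], 0, 60], [[33, -40, 0], 0, 60], [[33, -40, 0], 0, 60], [[0, 0, 0], -0.15, 60], [[0, 0, 0], -0.15, 60], [[0, 0, 0], -0.145, 60], [[0, 0, 0], 0, 60]]}}

```text
time_s: 2.35
eef_pos: [0.4521, 0.0952, 0.2529]
eef_rot: [-0.0, 0.942, 0.335, -0.0]
wrist_force: [0.4, 0.0, -0.2]
opening: 0.705
grasp_force: 0.0
```

Run:
```python
from h import *
o=ctrl.get_obs(); print(o['time_s'],o['eef_pos'],o['eef_rot'],o['q'],o['wrist_force'])
for n in('scene','top'):
    c=dict(np.load(n+'.npz')); vv,uu=np.mgrid[0:480,0:640]; P=world(c,uu,vv); 
    for nm,lo,hi,x0,x1,y0,y1 in [('beaker',.095,.118,.5,.63,-.12,.03),('pan',.069,.079,.47,.64,.09,.28)]:
        m=(P[...,2]>lo)&(P[...,2]<hi)&(P[...,0]>x0)&(P[...,0]<x1)&(P[...,1]>y0)&(P[...,1]<y1)&(c['color'].max(-1)>70)
        Q=P[m][:,:2]; (a,b),r=cv2.minEnclosingCircle(Q.astype(np.float32)); 
        A=np.c_[2*Q,np.ones(len(Q))]; s=np.linalg.lstsq(A,(Q**2).sum(1),rcond=None)[0]
        print(n,nm,len(Q),round(a,4),round(b,4),round(r,4),s[:2],np.sqrt(s[2]+s[:2]@s[:2]))
c=cam('top'); cv2.imwrite('pics/top1.png',cv2.resize(c['color'][180:340,160:380,::-1],None,fx=3,fy=3,interpolation=2))
c=cam('wrist'); cv2.imwrite('pics/w1.png',c['color'][:,:,::-1])
```

```text
2.35 [0.4520846  0.09524165 0.25293747] [-1.59424945e-04  9.42139640e-01  3.35220446e-01 -3.55662285e-04] [-5.02000089e-02 -7.89322425e-02  1.87942816e+00  2.34938060e-05
  1.34187591e+00  8.36912514e-01] [ 0.43109595  0.03756973 -0.1582623 ]
scene beaker 549 0.5616 -0.0391 0.0427 [ 0.56089029 -0.03805108] 0.037992709752945664
scene pan 548 0.5387 0.1861 0.094 [0.54621278 0.18123046] 0.0792816205693542
top beaker 225 0.564 -0.0398 0.0405 [ 0.56325153 -0.03960133] 0.03812375682801235
top pan 482 0.5392 0.19 0.0973 [0.54785827 0.18055232] 0.07749063443130921
```

View pics/w1.png

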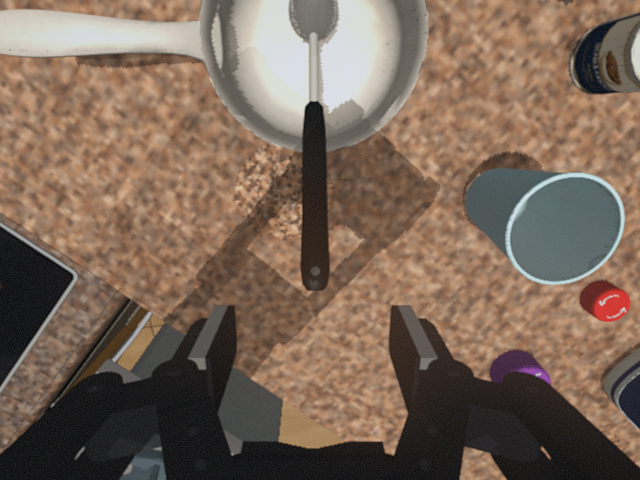

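The wrist view shows the spoon handle upright at column ~315, from rows 100 to 285, centred between the fingers (columns ~235 to 390) and aligned with tool x. Descend and grip.

Request:
{"api": "servo_tool", "payload": {"commands": [[[1, -0.5, 45], 0, 50], [[1, -0.5, 45], 0, 45], [[1, 0, 35], 0, 40], [[0, 0, 15], 0, 40], [[0, 0, 0], 0, 30], [[0, 0, 0], 0, 20], [[0, 0, 0], 0, 14], [[0, 0, 0], 0, 14], [[0, 0, 0], 0, 14], [[0, 0, 0], 0, 14]]}}

```text
time_s: 3.7
eef_pos: [0.4551, 0.0977, 0.1142]
eef_rot: [0.0, 0.942, 0.336, 0.001]
wrist_force: [1.7, -0.7, 5.5]
opening: 0.2
grasp_force: 59.1
```

Gripped at 59 N. The tool cannot tilt, so I will swing the handle up along an arc about the bowl tip, which is braced in the pan, so that the spoon turns between the pads.

Request:
{"api": "servo_tool", "payload": {"commands": [[[5, 0, -7], 0, 14], [[5, 0, -7], 0, 14], [[5, 0, -7], 0, 14], [[5.5, 0, -7], 0, 14], [[6, 0, -6.5], 0, 14], [[6, 0, -6.5], 0, 14], [[6.5, 0, -6], 0, 14], [[6.5, 0, -6], 0, 14], [[0, 0, 0], 0, 14]]}}

```text
time_s: 4.82
eef_pos: [0.4904, 0.1269, 0.1673]
eef_rot: [0.0, 0.942, 0.336, 0.001]
wrist_force: [-3.8, -2.3, 1.3]
opening: 0.2
grasp_force: 58.9
```

```bash
cat >> h.py <<'E'
def handle(name='scene',lo=.06,hi=.3):
    c=cam(name); vv,uu=np.mgrid[0:480,0:640]; P=world(c,uu,vv); o=ctrl.get_obs(); e=o['eef_pos']
    m=(c['color'].max(-1)<60)&(P[...,2]>lo)&(P[...,2]<e[2]+.0)&(np.hypot(*(P[...,:2]-e[:2]).transpose(2,0,1))<.2)
    k,l,st,ce=cv2.connectedComponentsWithStats(m.astype(np.uint8))
    for i in range(1,k):
        if st[i,4]>40:
            Q=P[l==i]; d=np.linalg.svd(Q-Q.mean(0),full_matrices=False)[2][0]; d=d*np.sign(d[2]); pr=(Q-Q.mean(0))@d
            print(st[i,4],ce[i].round(),Q.mean(0).round(3),d.round(3),'len',np.ptp(pr).round(3),'elev',np.degrees(np.arcsin(d[2])).round(1))
    return c
E
python3 - <<'E'
from h import *
c=handle(); cv2.imwrite('pics/s2.png',cv2.resize(c['color'][150:430,150:450,::-1],None,fx=2,fy=2))
E
```

```text
331 [276. 306.] [0.521 0.16  0.14 ] [-0.669 -0.533  0.519] len 0.084 elev 31.3
52 [304. 300.] [0.476 0.144 0.16 ] [-0.44  -0.173  0.881] len 0.014 elev 61.8
```

View pics/s2.png

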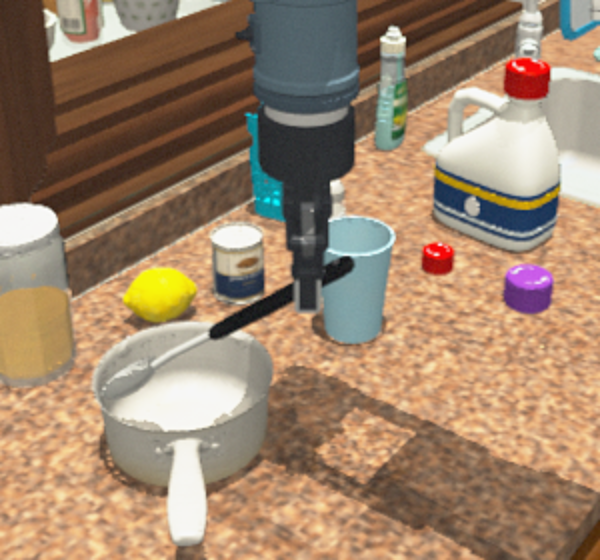

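The picture shows the spoon still at 31°, clamped rigidly at (310,285), with its bowl lifted against the pan's far wall at (120,375). The pads are too tight for pivoting. I'll back off from the wall and try loosening the jaws a little over the pan.

Request:
{"api": "servo_tool", "payload": {"commands": [[[-10, 0, 0], 0, 15], [[-10, 0, 0], 0, 16], [[0, 0, 0], 0, 16.5], [[0, 0, 0], 0, 16.5]]}}

```text
time_s: 5.38
eef_pos: [0.474, 0.1139, 0.1665]
eef_rot: [0.0, 0.942, 0.335, 0.0]
wrist_force: [1.2, -0.2, 0.1]
opening: 0.198
grasp_force: 58.6
```

Request:
{"api": "servo_tool", "payload": {"commands": [[[0, 0, 0], 0, 17], [[0, 0, 0], 0, 17]]}}

```text
time_s: 5.62
eef_pos: [0.4739, 0.114, 0.1663]
eef_rot: [-0.0, 0.942, 0.336, 0.0]
wrist_force: [0.5, 0.1, -1.2]
opening: 0.206
grasp_force: 45.3
```

Run:
```python
from h import *
handle(); print(ctrl.get_obs()['opening']*85.4)
```

```text
332 [289. 306.] [0.505 0.147 0.138] [-0.666 -0.539  0.516] len 0.082 elev 31.0
57 [316. 301.] [0.46  0.131 0.159] [-0.086  0.015  0.996] len 0.014 elev 85.0
17.11334663056762
```

Grip force falls near the object's width, so it can be eased gradually.

Request:
{"api": "servo_tool", "payload": {"commands": [[[0, 0, 0], 0, 17.1], [[0, 0, 0], 0, 17.2], [[0, 0, 0], 0, 17.3]]}}

```text
time_s: 6.05
eef_pos: [0.4738, 0.114, 0.1663]
eef_rot: [-0.0, 0.942, 0.336, -0.0]
wrist_force: [0.7, 0.4, -0.3]
opening: 0.205
grasp_force: 31.8
```

Request:
{"api": "servo_tool", "payload": {"commands": [[[0, 0, 0], 0, 17.4], [[0, 0, 0], 0, 17.5]]}}

```text
time_s: 6.3
eef_pos: [0.4738, 0.1139, 0.1663]
eef_rot: [-0.0, 0.942, 0.336, -0.0]
wrist_force: [-0.3, -0.4, -0.6]
opening: 0.207
grasp_force: 22.7
```

Run:
```python
from h import *
handle(); print(ctrl.get_obs()['opening']*85.4,ctrl.get_obs()['grasp_force'])
```

```text
332 [289. 306.] [0.505 0.147 0.139] [-0.66  -0.545  0.517] len 0.082 elev 31.1
57 [317. 301.] [0.459 0.131 0.159] [0.059 0.189 0.98 ] len 0.016 elev 78.6
17.471782991039777 22.717430591583252
```

Request:
{"api": "servo_tool", "payload": {"commands": [[[0, 0, 0], 0, 17.6], [[0, 0, 0], 0, 17.7], [[0, 0, 0], 0, 17.7]]}}

```text
time_s: 6.72
eef_pos: [0.4738, 0.1139, 0.1663]
eef_rot: [0.0, 0.942, 0.336, -0.0]
wrist_force: [-0.3, -0.6, -1.2]
opening: 0.206
grasp_force: 13.6
```

Run:
```python
from h import *
handle(); print(ctrl.get_obs()['opening']*85.4,ctrl.get_obs()['grasp_force'])
```

```text
335 [289. 306.] [0.505 0.147 0.139] [-0.665 -0.537  0.52 ] len 0.082 elev 31.3
56 [316. 301.] [0.459 0.131 0.159] [-0.058  0.183  0.981] len 0.015 elev 78.9
17.796528762390295 13.610274642705917
```

Request:
{"api": "servo_tool", "payload": {"commands": [[[0, 0, 0], 0, 17.75], [[0, 0, 0], 0, 17.8], [[0, 0, 0], 0, 17.82], [[0, 0, 0], 0, 17.82]]}}

```text
time_s: 7.28
eef_pos: [0.4738, 0.114, 0.1663]
eef_rot: [-0.0, 0.942, 0.336, -0.0]
wrist_force: [-0.4, 0.2, 0.0]
opening: 0.208
grasp_force: 8.1
```

Run:
```python
from h import *
handle(); print(ctrl.get_obs()['opening']*85.4,ctrl.get_obs()['grasp_force'])
```

```text
336 [289. 306.] [0.505 0.147 0.139] [-0.665 -0.539  0.517] len 0.082 elev 31.1
57 [317. 301.] [0.459 0.132 0.159] [0.229 0.361 0.904] len 0.017 elev 64.7
17.582031299802242 8.128967732191086
```

Request:
{"api": "servo_tool", "payload": {"commands": [[[0, 0, 0], 0, 17.86], [[0, 0, 0], 0, 17.89], [[0, 0, 0], 0, 17.89]]}}

```text
time_s: 7.7
eef_pos: [0.4738, 0.114, 0.1663]
eef_rot: [-0.0, 0.942, 0.336, -0.0]
wrist_force: [0.1, 0.5, -0.2]
opening: 0.21
grasp_force: 5.4
```

Run:
```python
from h import *
handle(); print(ctrl.get_obs()['opening']*85.4,ctrl.get_obs()['grasp_force'])
```

```text
271 [294. 312.] [0.499 0.141 0.126] [-0.546 -0.378  0.748] len 0.105 elev 48.4
55 [317. 301.] [0.459 0.131 0.159] [0.079 0.281 0.956] len 0.017 elev 73.0
17.82793387372995 5.4491811990737915
```

It is swinging now (48°). Lift gently and move over the pan so that it can hang down.

Request:
{"api": "servo_tool", "payload": {"commands": [[[4, 0, -6], 0, 17.89], [[8, 0, -9], 0, 17.89], [[9, 0, -9], 0, 17.89], [[9, 0, -9], 0, 17.89], [[9, 0, -9], 0, 17.89], [[9, 0, -9], 0, 17.89], [[9, 0, -9], 0, 17.89], [[9, 0, -6], 0, 17.89], [[0, 0, 0], 0, 17.89]]}}

```text
time_s: 8.88
eef_pos: [0.5256, 0.1561, 0.2328]
eef_rot: [0.0, 0.942, 0.336, 0.0]
wrist_force: [0.2, 0.5, -1.7]
opening: 0.206
grasp_force: 5.4
```

Run:
```python
from h import *
handle(); print(ctrl.get_obs()['opening']*85.4,ctrl.get_obs()['grasp_force'])
```

```text
58 [274. 266.] [0.512 0.173 0.225] [-0.117  0.132  0.984] len 0.015 elev 79.9
285 [253. 281.] [0.549 0.184 0.19 ] [-0.502 -0.41   0.762] len 0.078 elev 49.6
17.919460674457106 5.428891181945801
```

Request:
{"api": "servo_tool", "payload": {"commands": [[[0, 0, 0], 0, 17.92], [[0, 0, 0], 0, 17.93], [[0, 0, 0], 0, 17.93]]}}

```text
time_s: 9.3
eef_pos: [0.5247, 0.1556, 0.2321]
eef_rot: [-0.0, 0.942, 0.336, -0.0]
wrist_force: [-0.1, 0.4, -0.0]
opening: 0.213
grasp_force: 3.6
```

Run:
```python
from h import *
handle(); print(ctrl.get_obs()['opening']*85.4,ctrl.get_obs()['grasp_force'])
```

```text
62 [274. 266.] [0.51  0.173 0.226] [-0.138 -0.099  0.986] len 0.015 elev 80.2
229 [262. 287.] [0.538 0.175 0.177] [-0.33  -0.253  0.91 ] len 0.071 elev 65.4
17.97030904418357 3.678300864994526
```

Request:
{"api": "servo_tool", "payload": {"commands": [[[0, 0, 0], 0, 17.94], [[0, 0, 0], 0, 17.955], [[0, 0, 0], 0, 17.955], [[0, 0, 0], 0, 17.8], [[0, 0, 0], 0, 16], [[0, 0, 0], 0, 14]]}}

```text
time_s: 10.1
eef_pos: [0.5249, 0.1557, 0.2323]
eef_rot: [-0.0, 0.942, 0.336, -0.0]
wrist_force: [0.3, -0.4, -0.6]
opening: 0.203
grasp_force: 58.6
```

Run:
```python
from h import *
c=handle(); print(ctrl.get_obs()['opening']*85.4,ctrl.get_obs()['grasp_force'])
t=handle('top')
cv2.imwrite('pics/s3.png',np.vstack([cv2.resize(c['color'][200:420,180:430,::-1],None,fx=1.6,fy=1.6)]))
```

```text
55 [275. 266.] [0.511 0.172 0.225] [-0.362 -0.177  0.915] len 0.015 elev 66.2
244 [265. 289.] [0.533 0.172 0.173] [-0.261 -0.192  0.946] len 0.07 elev 71.1
17.163735085359523 58.641357421875
```

View pics/s3.png

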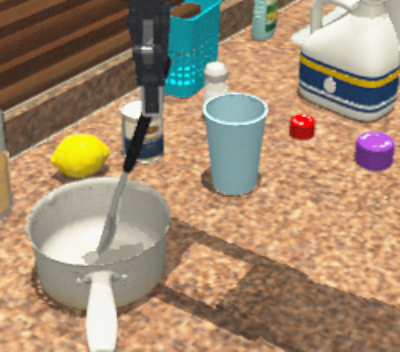

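The spoon now hangs at 71° over the pan (neck at pixel 120,195 of the crop) and is firmly gripped again. Carry it over the beaker.

Request:
{"api": "servo_tool", "payload": {"commands": [[[0, 0, -20], 0, 14], [[0, 0, -35], 0, 14], [[0, 0, -35], 0, 14], [[0, 0, -20], 0, 14], [[-19, 22, 0], 0, 14], [[-19, 22, 0], 0, 14], [[-19, 22, 0], 0, 14], [[-19, 22, 0], 0, 14], [[-19, 22, 0], 0, 14], [[-19, 22, 0], 0, 14], [[-19, 22, 0], 0, 14], [[-18, 21, 0], 0, 14], [[0, 0, 0], 0, 14], [[0, 0, 0], 0, 14]]}}

```text
time_s: 11.95
eef_pos: [0.5186, -0.0749, 0.3423]
eef_rot: [-0.0, 0.942, 0.336, 0.0]
wrist_force: [0.4, -0.3, -0.3]
opening: 0.201
grasp_force: 58.7
```

Run:
```python
from h import *
c=handle(); t=handle('top')
# beaker rim + spoon bowl in side view
for k in (c,t):
    vv,uu=np.mgrid[0:480,0:640]; P=world(k,uu,vv)
    for nm,lo,hi in [('rim',.1,.118),('spoon',.122,.15),('neck',.15,.21)]:
        m=(P[...,2]>lo)&(P[...,2]<hi)&(np.hypot(P[...,0]-.562,P[...,1]+.039)<.06); Q=P[m]
        if len(Q)>3: print(nm,len(Q),Q.mean(0).round(4),Q.min(0).round(3),Q.max(0).round(3))
a=cv2.resize(c['color'][140:340,230:430,::-1],None,fx=2,fy=2); b=cv2.resize(t['color'][180:320,250:390,::-1],(400,400))
cv2.imwrite('pics/s4.png',np.hstack([a,b]))
```

```text
45 [361. 162.] [ 0.505 -0.058  0.335] [0.111 0.107 0.988] len 0.014 elev 81.1
225 [350. 186.] [ 0.528 -0.058  0.285] [-0.255 -0.195  0.947] len 0.074 elev 71.3
rim 396 [ 0.5607 -0.0387  0.106 ] [ 0.521 -0.078  0.1  ] [0.601 0.003 0.113]
spoon 32 [ 0.5679 -0.04    0.1453] [ 0.556 -0.05   0.139] [ 0.576 -0.024  0.15 ]
neck 174 [ 0.5586 -0.0448  0.1739] [ 0.546 -0.059  0.15 ] [ 0.577 -0.023  0.21 ]
rim 18 [ 0.5296 -0.0234  0.112 ] [ 0.525 -0.037  0.104] [ 0.537 -0.011  0.118]
```

View pics/s4.png

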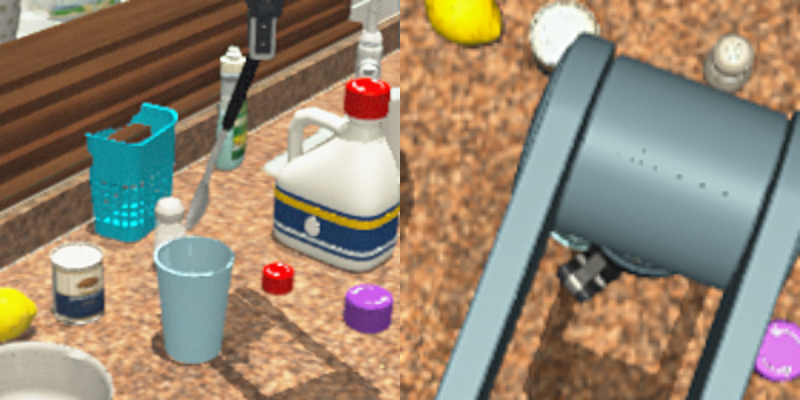

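The bowl tip at (195,225) is above the beaker mouth: measured at (0.57, -0.034, 0.14) against a rim centre of (0.562, -0.039). Lower it and release.

Request:
{"api": "servo_tool", "payload": {"commands": [[[0, 0, 20], 0, 14], [[0, 0, 25], 0, 14], [[0, 0, 25], 0, 14], [[0, 0, 20], 0, 14], [[0, 0, 15], 0, 14], [[0, 0, 12], 0, 14], [[0, 0, 10], 0, 14], [[0, 0, 0], 0, 14], [[0, 0, 0], 0, 14]]}}

```text
time_s: 13.18
eef_pos: [0.519, -0.0755, 0.2159]
eef_rot: [0.0, 0.942, 0.336, 0.0]
wrist_force: [1.2, -0.3, -0.6]
opening: 0.204
grasp_force: 58.7
```

Request:
{"api": "servo_tool", "payload": {"commands": [[[0, 0, 4], 0, 15], [[0, 0, 0], 0, 17.9], [[0, 0, 0], 0, 18.0], [[0, 0, 0], 0, 18.3], [[0, 0, 0], 0, 19], [[0, 0, 0], 0, 22], [[0, 0, 0], 0, 30], [[0, 0, 0], 0, 40], [[0, 0, 0], 0, 50], [[0, 0, 0], 0, 50]]}}

```text
time_s: 14.42
eef_pos: [0.5187, -0.0754, 0.2113]
eef_rot: [0.0, 0.942, 0.336, 0.0]
wrist_force: [0.1, 0.2, 0.5]
opening: 0.591
grasp_force: 0.0
```

Run:
```python
from h import *
c=handle()
a=cv2.resize(c['color'][140:340,230:430,::-1],None,fx=2.5,fy=2.5)
cv2.imwrite('pics/s5.png',a)
```

```text
183 [347. 251.] [ 0.528 -0.059  0.15 ] [-0.217 -0.187  0.958] len 0.078 elev 73.4
```

View pics/s5.png

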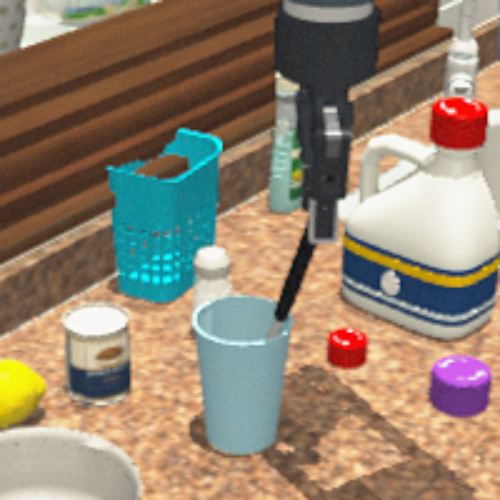

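The spoon stands in the beaker, leaning about 17°, with its handle at (295,275) on the near rim. Rise clear and go above the cap.

Request:
{"api": "servo_tool", "payload": {"commands": [[[0, 0, -20], 0, 55], [[0, 0, -40], 0, 70], [[0, 0, -45], 0, 70], [[0, 0, -25], 0, 70], [[-21, 28, 0], 0, 70], [[-21, 28, 0], 0, 70], [[-21, 28, 0], 0, 70], [[-21, 28, 0], 0, 70], [[-21, 28, 0], 0, 70], [[-21, 28, 0], 0, 70], [[-21, 27, 0], 0, 70], [[0, 0, 0], 0, 70]]}}

```text
time_s: 15.98
eef_pos: [0.5276, -0.3215, 0.3406]
eef_rot: [-0.0, 0.942, 0.334, -0.0]
wrist_force: [-0.2, 0.9, 0.1]
opening: 0.82
grasp_force: 0.0
```

Run:
```python
from h import *
o=ctrl.get_obs(); print(o['eef_pos'],o['q'].round(3))
for n in ('wrist','scene'):
    c=cam(n); vv,uu=np.mgrid[0:480,0:640]; P=world(c,uu,vv); H,S,V=cv2.split(cv2.cvtColor(c['color'],cv2.COLOR_RGB2HSV))
    m=((H<6)|(H>174))&(S>150)&(V>80)&(P[...,2]>.17)&(P[...,2]<.24)&(np.hypot(P[...,0]-.528,P[...,1]+.319)<.06); Q=P[m]
    T=Q[Q[:,2]>.211]; print(n,len(Q),len(T),np.median(T[:,2]).round(4),cv2.minEnclosingCircle(T[:,:2].astype(np.float32)),T[:,:2].mean(0))
    if n=='scene':
        m=(c['color'].max(-1)<60)&(P[...,2]>.1)&(P[...,2]<.27)&(np.hypot(P[...,0]-.53,P[...,1]+.06)<.1); Q=P[m]; d=np.linalg.svd(Q-Q.mean(0))[2][0]; print('spoon',len(Q),Q.mean(0),d,Q.max(0))
```

```text
[ 0.52761986 -0.32152069  0.34057828] [-0.739  0.22   1.386 -0.     1.536  0.15 ]
wrist 4190 3889 0.2162 ((0.528997540473938, -0.31860587000846863), 0.025515830144286156) [ 0.52971878 -0.31791637]
scene 381 134 0.2141 ((0.5248874425888062, -0.31832337379455566), 0.027401188388466835) [ 0.52422214 -0.31451386]
spoon 351 [ 0.52046202 -0.06465612  0.18049396] [ 0.23430048  0.17802907 -0.9557243 ] [ 0.54309586 -0.05089128  0.24089299]
```

Request:
{"api": "servo_tool", "payload": {"commands": [[[3, -1, 25], 0, 70], [[0, 0, 35], 0, 70], [[0, 0, 35], 0, 70], [[0, 0, 25], 0, 70], [[0, 0, 12], 0, 70], [[0, 0, 6], 0, 70], [[0, 0, 0], 0, 65], [[0, 0, 0], 0, 58], [[0, 0, 0], 0, 52], [[0, 0, 0], 0, 46], [[0, 0, 0], 0, 40], [[0, 0, 0], 0, 40], [[0, 0, 0], 0, 40]]}}

```text
time_s: 17.7
eef_pos: [0.5305, -0.3174, 0.2046]
eef_rot: [0.001, 0.942, 0.336, 0.001]
wrist_force: [0.8, -1.8, 5.4]
opening: 0.58
grasp_force: 61.6
```

Request:
{"api": "servo_tool", "payload": {"commands": [[[0, 0, 2], 0, 40], [[0, 0, 2], 0, 40], [[0, 0, 1], 0, 40], [[0, 0, 0], 0, 40]]}}

```text
time_s: 18.2
eef_pos: [0.5305, -0.3175, 0.2005]
eef_rot: [0.001, 0.942, 0.336, 0.001]
wrist_force: [-1.1, 0.8, 10.2]
opening: 0.588
grasp_force: 62.2
```

Request:
{"api": "servo_tool", "payload": {"commands": [[[0, 0, 1], 0, 40], [[0, 0, 1], 0, 40], [[0, 0, 0], 0, 40]]}}

```text
time_s: 18.58
eef_pos: [0.5305, -0.3176, 0.1996]
eef_rot: [0.002, 0.942, 0.336, 0.001]
wrist_force: [-4.6, 1.4, 16.3]
opening: 0.587
grasp_force: 63.1
```

Request:
{"api": "servo_tool", "payload": {"commands": [[[0, 0, 0], -0.05, 40], [[0, -0.1, 0], -0.1, 40], [[0, -0.1, 0], -0.1, 40], [[0, -0.1, 0], -0.1, 40], [[0, -0.1, 0], -0.1, 40], [[0, 0, 0], 0, 40]]}}

```text
time_s: 19.32
eef_pos: [0.5308, -0.3176, 0.1996]
eef_rot: [0.002, 0.843, 0.538, 0.001]
wrist_force: [-1.4, 1.0, 14.9]
opening: 0.583
grasp_force: 62.7
```

Run:
```python
from h import *
print(ctrl.get_obs()['torque'])
c=cam('scene'); cv2.imwrite('pics/s6.png',cv2.resize(c['color'][130:330,290:490,::-1],None,fx=2.5,fy=2.5))
```

```text
[0.11224852 0.19691522 0.05578705]
```

View pics/s6.png

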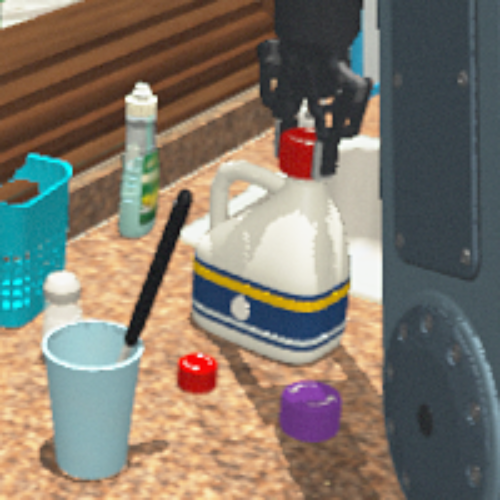

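The cap is gripped at (300,155), the jug has not moved and the spoon still stands in the beaker. Continue the turn to about 63°.

Request:
{"api": "servo_tool", "payload": {"commands": [[[0, -0.1, 0], -0.1, 40], [[0, -0.1, 0], -0.1, 40], [[0, -0.1, 0], -0.1, 40], [[0, -0.1, 0], -0.1, 40], [[0, -0.1, 0], -0.1, 40], [[0, -0.1, 0], -0.1, 40], [[0, 0, 0], -0.05, 40], [[0, 0, 0], 0, 40]]}}

```text
time_s: 20.38
eef_pos: [0.5293, -0.3168, 0.1996]
eef_rot: [0.001, 0.627, 0.779, -0.0]
wrist_force: [-5.6, 4.3, 18.6]
opening: 0.587
grasp_force: 63.1
```

Run:
```python
from h import *
o=ctrl.get_obs(); print(o['torque'],2*np.degrees(np.arctan2(o['eef_rot'][2],o['eef_rot'][1])))
```

```text
[0.53976613 0.90720863 0.00991492] 102.30036876250851
```

Request:
{"api": "servo_tool", "payload": {"commands": [[[0, 0, -2], 0, 40], [[0, 0, -3], 0, 40], [[0, 0, -4], 0, 40], [[0, 0, -4], 0, 40], [[0, 0, 0], 0, 40]]}}

```text
time_s: 21.0
eef_pos: [0.5288, -0.3161, 0.209]
eef_rot: [-0.0, 0.628, 0.779, 0.0]
wrist_force: [0.7, -0.2, -0.6]
opening: 0.584
grasp_force: 62.1
```

The cap is free. Lift it clear.

Request:
{"api": "servo_tool", "payload": {"commands": [[[0, 0, -6], 0, 40], [[0, 0, -10], 0, 40], [[0, 0, -12], 0, 40], [[0, 0, -12], 0, 40], [[0, 0, -10], 0, 40], [[0, 0, -4], 0, 40], [[0, 0, 0], 0, 40], [[0, 0, 0], 0, 40]]}}

```text
time_s: 22.0
eef_pos: [0.5287, -0.3162, 0.2627]
eef_rot: [-0.0, 0.628, 0.779, 0.0]
wrist_force: [0.2, -0.5, -1.0]
opening: 0.585
grasp_force: 62.1
```

Run:
```python
from h import *
c=cam('scene'); vv,uu=np.mgrid[0:480,0:640]; P=world(c,uu,vv); H,S,V=cv2.split(cv2.cvtColor(c['color'],cv2.COLOR_RGB2HSV))
m=((H<6)|(H>174))&(S>150)&(V>60)&(P[...,2]>.15)&(np.hypot(P[...,0]-.53,P[...,1]+.32)<.08); Q=P[m]; print('cap',len(Q),Q.min(0).round(3),Q.max(0).round(3))
m=(S<70)&(V>90)&(P[...,2]>.185)&(P[...,2]<.225)&(np.hypot(P[...,0]-.53,P[...,1]+.32)<.05); Q=P[m]; print('neck',len(Q),Q.min(0).round(3),Q.max(0).round(3))
cv2.imwrite('pics/s7.png',cv2.resize(c['color'][130:330,290:490,::-1],None,fx=2.5,fy=2.5))
```

```text
cap 380 [ 0.502 -0.344  0.24 ] [ 0.553 -0.288  0.274]
neck 165 [ 0.509 -0.335  0.185] [ 0.546 -0.296  0.205]
```

View pics/s7.png

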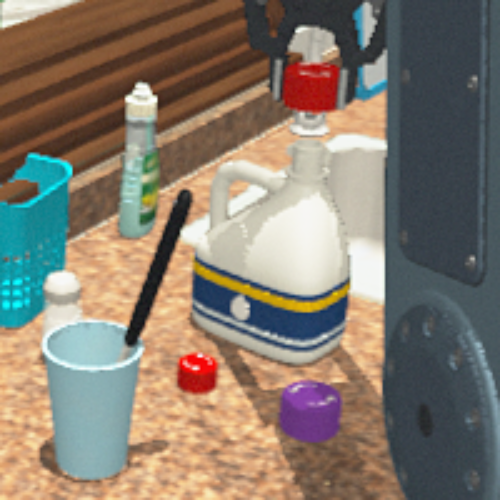

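The cap (310,88) is held level, 35 mm above the open neck (310,150) and centred on it. The jug, beaker and spoon are in place.

```bash
python3 -c "
from bench import ctrl
print(ctrl.hand_in())"
```

```text
the job is handed in; nothing more can be done
None
```

The job is handed in at about 22 s: the spoon stands bowl down in the beaker, and the jug's red cap is off and held level about 35 mm straight above the mouth; the pan may have been nudged slightly while I worked the spoon loose.

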